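Load and start the bathroom UV sanitiser

ROBOT

A 6-joint arm with a two-finger parallel gripper is mounted at the origin on the work surface. World frame = base frame: x ahead of the robot, y to its left, z up, the work surface at z = 0. Lengths are in m, angles in rad, forces in N, time in s.
With the tool pointing down it reaches from about 0.35 to 0.925 m from the base axis. Payload 6.4 kg.
Tool frame: the origin (TCP) lies between the finger pads; the fingertips stand 25 mm ahead of it and the grasp point (between the pads) lies 6 mm ahead of it; y points along the fingers, z is the direction in which the jaws open and shut, and the axes are right-handed (so a half turn about y gives the same grasp; the last joint's range is limited). The gripper opens to 85 mm and grips with 20 to 120 N. Pads are 22 mm wide; open, the fingers measure 114 mm over their backs; the gripper's body (76 mm by 85 mm) begins 54 mm behind the grasp point. The pads swing forward as they close: fully open they stand 13 mm farther back than shut.
Start: joints at [-1.463, 0.245, 1.558, -0, 1.339, -0.174], TCP at [0.181, -0.624, 0.219] pointing down, gripper open.
Joint ranges: [-3.13, 3.13], [-1.02, 2.26], [0.13, 2.54], [-0.95, 4.09], [0.21, 2.88], [-2.74, 2.74]. Speed limits (rad/s): [2.57, 2.57, 3.14, 3.14, 3.14, 3.14].

INTERFACE

Orientations are given as [roll, pitch, yaw] about the fixed x, y, z axes, in that order (R = Rz(yaw) Ry(pitch) Rx(roll)).
In Python, from plant import ctrl gives the robot as it stands. The module is installed in compiled form; this text tells all that it offers. Calls block until the motion is done:
- ctrl.move_to(position, orientation): joint-space move of the TCP to a pose.
- ctrl.move_straight(position, vel=0.15, attitude=None, f_stop=None): straight line of the TCP; attitude=None keeps the orientation; vel is the mean speed in m/s. With f_stop (N) it stops when the force on the tool has changed by that much, and returns True; else False.
- ctrl.move_j(angles): joint-space move.
- ctrl.gripper_open() and ctrl.grasp(squeeze=None): open the fingers fully, or close them until they stop; squeeze is the grip in N (None keeps the last).
- ctrl.hold(seconds).
- ctrl.solve_ik(position, orientation): joint angles nearest the present ones, or None.
- ctrl.observe(): the state.
- ctrl.grab_frame(name): name is "scene" or "side" or "wrist"; returns the picture (480x640x3 uint8, blue, green, red); there is no depth.
- ctrl.camera_model(name): a dict with "intrinsics" (3x3 intrinsics, pixels), "k1" (the pictures are not rectified: a ray, as slopes to the right and down, at radius r is drawn at 1 + k1 r^2 times it, then the intrinsics apply), "R" (3x3) and "t" (3): a world point X has camera coordinates R X + t; the wrist camera has in their place "mount" (4x4, takes a point from camera to tool coordinates, whose origin is the TCP and whose axes are the tool frame's). Camera axes: x right, y down, z forward; pixel columns grow to the right and rows downward; lengths in m; the calibration is good to about 2 mm. A picture is of the moment at which its call begins: read the wrist's pose just before it. camera_model takes no time and is no camera call.
A pose or a line that the arm cannot do raises ctrl.MotionError and nothing moves.
- ctrl.sign_off(): hands the job in, once; it reports no verdict.
The state is a dict: "t": time; "qpos": joint angles; "joint_vel": joint speeds; "joint_efforts": joint torques, N m; "ee_pos": TCP position; "tcp_rot": TCP orientation; "ft_force": force on the tool from outside, world axes, zero at the start; "moment": the same for the moment, N m; "grip_width": finger opening in m.
Only numpy, scipy, OpenCV 4.12 (cv2) and the standard library are available. Lean on these libraries where they do the work, as an engineer would, in place of code of your own. Each camera call takes 0.05 s, during which the arm holds its last target. There are 200 camera calls.

TASK

Sanitise the grooming things lying about on the dark shelf (whichever are there of the comb, nail brush, foot file and toothbrush case): move the leaf soap dish off the sanitiser and stand it upright on the bare shelf, slide the sanitiser's lid open onto the deck, lay all the things in the chamber, and slide the lid back across until it drops fully into its recess. Then, with the sanitiser pushed back square against the shelf's rail and braced there, press its green button fully in and hold it for about a second; never press it while the lid is off the chamber. Leave the sanitiser closed and standing square against the rail, and do not knock over or shift the swab dispenser and the shampoo bottle.

Things in the scene. Friction and masses are not known exactly. Their poses are not given: they have to be found in the camera images.
- tier: fixed dark grey aluminium shelf plate, 370 x 1240 mm, 8 mm thick, on the tiled ledge. Origin in its middle at ledge level; top 8 mm above. It reaches from x = -190 to 180 mm (x points away from the robot, y left along the shelf). Place and angle vary a little.
- rail: fixed dark grey gallery rail on the shelf's far edge, the stop for the sanitiser: a bar 10 mm thick (x), 1180 mm long (y), 40 mm high, standing on the plate. Origin at the middle of its underside; the face towards the robot is at x = -5 mm.
- sanitiser: loose white UV sanitiser, 150 (x) x 350 (y) x 60 mm high, 0.75 kg, on slippery feet (friction 0.2: 2 to 3 N slides it). Origin: centre of underside; back face (away from the robot) at x = 75 mm, front with button at x = -75. Its +y half is the chamber, its -y half the deck. A 4 mm thick skin to height 60 mm along both long sides and the +y end guides the lid; no wall at the -y end.
- sanitiser_back (a point): point on the middle of the sanitiser's back face, 30 mm above its underside.
- chamber_floor (a point): centre of the chamber's floor (sanitiser frame 0, 84, 12 mm). The open-topped chamber spans x -63..63, y 5..163 mm. Round it runs an 8 mm wide ledge at height 50 mm, the floor of the lid's recess (x -71..71, y -3..171).
- deck_top (a point): centre of the flat deck (sanitiser frame 0, -89, 56 mm), x -71..71, y -175..-3 mm, 6 mm higher than the ledge round the chamber. The open lid is parked on it; the soap dish stands there at the start.
- lid: loose flat blue-grey lid, 138 (x) x 170 (y) x 6 mm, 0.12 kg. Origin: centre of underside. Starts seated in the recess (origin at sanitiser 0, 84, 50 mm; 2 mm play each side; its top level with the deck). Open: lift it over 6 mm, move it along -y, origin to about y = -90 on the deck. Close: push it along +y on the deck until it drops 6 mm into the recess.
- lid_grip (a point): middle of the lid's grip ridge, 15 mm above the lid's underside. The ridge is 60 mm long (x), 14 mm thick (y), stands 18 mm above the lid's top face and sits in the lid's middle.
- start_button (a joint): travel of the green button in the middle of the sanitiser's front face, m: 0 out, 0.006 fully in; goes in along the sanitiser's +x and springs back. Starts to move at 1.5 N, fully in at 5 N, so unbraced the sanitiser mostly just slides away.
- start_button_top (a point): centre of the button's face (30 mm across), on the sanitiser's front, 18 mm before the front face when out, 36 mm above the sanitiser's underside. Its grey collar is 46 mm across and 12 mm deep.
- soap_dish: loose sage green ceramic soap dish shaped like a leaf, 110 mm long (x, plus a stalk at -x), 60 mm wide (y), rim 24 mm high, 0.17 kg. Origin at the centre of the underside. It starts standing on the sanitiser's deck; it can be gripped across its 60 mm width at the middle, where its sides are straight, parallel and 64 mm long.
- comb: black plastic pocket comb lying flat, 110 mm (x) x 26 mm (y) x 8 mm, 0.04 kg. Origin at the centre of the underside. May be absent.
- nail_brush: nail brush lying bristles down: wooden back 92 mm (x) x 30 mm (y), from 16 to 28 mm above the underside; bristle block 84 x 26 mm below it; 0.07 kg. Origin at the centre of the underside. May be absent.
- foot_file: orange plastic foot file lying flat, 110 mm (x) x 26 mm (y) x 12 mm, 0.05 kg. Origin at the centre of the underside. May be absent.
- brush_case: blue plastic travel toothbrush case lying flat, 112 mm (x) x 24 mm (y) x 20 mm, 0.06 kg. Origin at the centre of the underside. May be absent.
- swab_dispenser: clear lidded cotton swab dispenser, 72 mm across, 110 mm high, loose, standing at the left end of the shelf. Bystander: leave alone. Origin at the centre of the underside.
- shampoo: green shampoo bottle, 58 mm across, 170 mm high, loose, standing at the left end of the shelf. Bystander: leave alone. Origin at the centre of the underside.
- tilt_bin: white plastic tilt-out bin, 120 x 140 x 170 mm, fixed, at the right end of the shelf; an obstacle. Origin at the centre of the underside.

How it is judged:
By the outcome, as a careful person would: the job done as asked, in the order asked, and still so for the second after the job is handed in, with the robot touching nothing.
Of comb, nail_brush, foot_file, brush_case only 2 to 3 are there at a start; the rules pass over those that are not, and their reading is None.
At some moment in a run one of comb, nail_brush, foot_file, brush_case may be knocked a few centimetres aside while the robot is not near it.
Once in a run the grip may slacken for a moment while it holds something.
It also fails if it takes over 210 s, if anything falls off the work surface, if the arm or the gripper's body presses on something with over 40 N, if the wrist force passes 120 N, or if a joint passes its speed limit or range.

## Working session

There is one attempt and no reset: what is moved stays moved. The work goes in short steps, each a Python script; the robot and the scene stay as the last script left them, time stands still between calls to the robot, and variables do not carry over. Pictures are saved under pics/ and viewed, about 12 in all and at most 16, crops included, and the job is handed in when it is done.

```bash
ls; mkdir -p pics; python3 - <<'E'
from plant import ctrl
import cv2, numpy as np
for n in("scene","side"):
    im=ctrl.grab_frame(n); cv2.imwrite(f"pics/{n}0.png",im)
    c=ctrl.camera_model(n); print(n,c["intrinsics"],c["k1"],-np.array(c["R"]).T@c["t"],c["R"][2])
print(ctrl.camera_model("wrist"))
o=ctrl.observe();print(o)
E
```

```text
pics
scene [[447.0009545    0.         315.62754937]
 [  0.         447.0009545  244.96997033]
 [  0.           0.           1.        ]] 0.0002176225901441886 [ 1.22795955 -0.27515394  0.91645807] [-0.60532485  0.24748432 -0.75652716]
side [[592.1264534    0.         321.91161869]
 [  0.         592.1264534  241.00065589]
 [  0.           0.           1.        ]] -0.07624008991405347 [-0.02954157 -1.09658667  1.50147698] [ 0.32172479  0.5697207  -0.7562483 ]
{'intrinsics': array([[389.40798911,   0.        , 318.36165397],
       [  0.        , 389.40798911, 245.91574208],
       [  0.        ,   0.        ,   1.        ]]), 'k1': -0.06828266559865655, 'mount': array([[-9.84183845e-04,  9.64367452e-01,  2.64564641e-01,
        -6.72547014e-02],
       [-8.22353588e-05, -2.64564846e-01,  9.64367894e-01,
        -1.53741602e-01],
       [ 9.99999512e-01,  9.27358734e-04,  3.39685551e-04,
         8.49958335e-04],
       [ 0.00000000e+00,  0.00000000e+00,  0.00000000e+00,
         1.00000000e+00]])}
{'t': 0.1, 'qpos': array([-1.46311536e+00,  2.45731958e-01,  1.55892852e+00,  1.81202771e-05,
        1.33866622e+00, -1.74139737e-01]), 'joint_vel': array([-0.00082547, -0.0005452 , -0.0040984 ,  0.00208692, -0.00215349,
       -0.00077286]), 'joint_efforts': array([-2.05437855e-04, -4.30673647e+01, -3.27129614e+01, -1.43636994e-04,
        2.86614202e-03, -3.19064508e-07]), 'ee_pos': array([ 0.18069616, -0.62383005,  0.2182788 ]), 'tcp_rot': array([-1.57250109e+00,  3.17801735e-04, -2.85977641e+00]), 'ft_force': array([ 0.64395425, -0.72774731,  0.12592624]), 'moment': array([-0.00297729,  0.01526872,  0.00257539]), 'grip_width': 0.08570808089080446}
```

View pics/scene0.png

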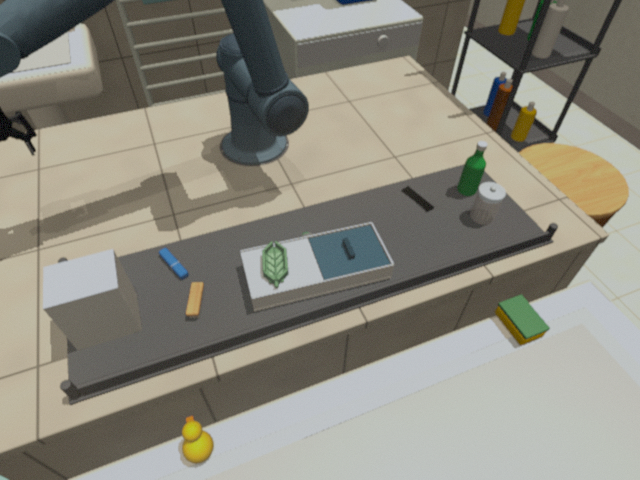

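View pics/side0.png

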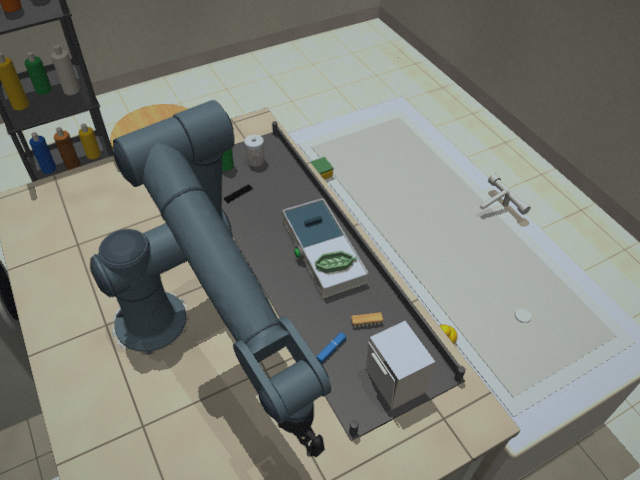

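Both views show: comb (scene 418,198; side 238,193), blue case (173,263; 331,348), an orange or wooden piece (195,300; 367,320), the dish on the deck (274,262; 335,262) and the lid ridge (348,247; 313,220). I'll write helpers, get coarse positions, then look with the wrist camera.

```bash
cat > h.py <<'E'
from plant import ctrl
import cv2, numpy as np
from scipy.spatial.transform import Rotation as Ro
from scipy.optimize import least_squares
PI=np.pi
def R_tool(rpy): return Ro.from_euler('xyz',rpy).as_matrix()
def down(yaw): return [-PI/2,0,yaw]     # tool x=(cos yaw,sin yaw), jaws along (-sin,cos)
def pose(name,obs=None):
    """camera centre and world<-camera rotation, K, k1"""
    c=ctrl.camera_model(name)
    if name=="wrist":
        M=np.array(c["mount"]); R=R_tool(obs["tcp_rot"])
        return np.array(obs["ee_pos"])+R@M[:3,3], R@M[:3,:3], np.array(c["intrinsics"]), c["k1"]
    R=np.array(c["R"]).T
    return -R@np.array(c["t"]), R, np.array(c["intrinsics"]), c["k1"]
def ray(P,uv):
    C,R,K,k=P
    d=cv2.undistortPoints(np.array([[uv]],float),K,np.array([k,0,0,0.]))[0,0]
    v=R@np.array([d[0],d[1],1]); return C,v/np.linalg.norm(v)
def on_z(P,uv,z):
    C,v=ray(P,uv); return C+v*(z-C[2])/v[2]
def proj(P,X):
    C,R,K,k=P; c=R.T@(np.asarray(X,float)-C); a=c[:2]/c[2]; a=a*(1+k*(a@a)); return K[:2,:2]@a+K[:2,2]
def tri(obs):
    """obs: list of (P,uv) -> point, rms ray distance (mm)"""
    A=np.zeros((3,3)); b=np.zeros(3); rs=[ray(P,u) for P,u in obs]
    for C,v in rs:
        Q=np.eye(3)-np.outer(v,v); A+=Q; b+=Q@C
    X=np.linalg.solve(A,b)
    return X, 1e3*np.sqrt(np.mean([np.sum(((np.eye(3)-np.outer(v,v))@(X-C))**2) for C,v in rs]))
def snap(tag):
    """wrist picture saved with its pose"""
    o=ctrl.observe(); im=ctrl.grab_frame("wrist"); cv2.imwrite(f"pics/{tag}.png",im)
    np.savez(f"pics/{tag}.npz",ee_pos=o["ee_pos"],tcp_rot=o["tcp_rot"]); return im
def wp(tag): return pose("wrist",np.load(f"pics/{tag}.npz"))
E
python3 - <<'E'
from h import *
s,d=pose("scene"),pose("side")
for n,a,b in [("comb",(418,198),(238,193)),("case",(173,263),(331,348)),("orange",(195,300),(367,320)),("dish",(274,262),(335,262)),("ridge",(348,247),(313,220))]:
    print(n,*tri([(s,a),(d,b)]))
for p in [(.55,0,.45),(.55,-.35,.4),(.55,.3,.4),(.6,0,.3)]:
    for y in (0,PI,PI/2,-PI/2): 
        q=ctrl.solve_ik(p,down(y)); print(p,round(y,2),None if q is None else np.round(q,2))
E
```

```text
comb [0.44730148 0.36717878 0.01219748] 1.676483279646793
case [ 0.43046377 -0.34533049  0.01615958] 1.851356967084397
orange [ 0.56900855 -0.31622163  0.02323812] 1.6191791232802097
dish [ 0.57089789 -0.11545344  0.07702946] 1.9744216315855552
ridge [0.59352843 0.07008685 0.0783413 ] 0.7564194072925569
(0.55, 0, 0.45) 0 [-0.21 -0.08  1.49  0.    1.73 -1.78]
(0.55, 0, 0.45) 3.14 [-0.21 -0.08  1.49 -0.    1.73  1.36]
(0.55, 0, 0.45) 1.57 None
(0.55, 0, 0.45) -1.57 [-0.21 -0.08  1.49  0.    1.73 -0.21]
(0.55, -0.35, 0.4) 0 [-0.74  0.17  1.32  0.    1.65 -2.31]
(0.55, -0.35, 0.4) 3.14 [-0.74  0.17  1.32 -0.    1.65  0.83]
(0.55, -0.35, 0.4) 1.57 [-0.74  0.17  1.32 -0.    1.65  2.4 ]
(0.55, -0.35, 0.4) -1.57 [-0.74  0.17  1.32  0.    1.65 -0.74]
(0.55, 0.3, 0.4) 0 [ 0.32  0.11  1.39  0.    1.64 -1.25]
(0.55, 0.3, 0.4) 3.14 [ 0.32  0.11  1.39 -0.    1.64  1.89]
(0.55, 0.3, 0.4) 1.57 None
(0.55, 0.3, 0.4) -1.57 [ 0.32  0.11  1.39 -0.    1.64  0.32]
(0.6, 0, 0.3) 0 [-0.19  0.07  1.6   0.    1.46 -1.76]
(0.6, 0, 0.3) 3.14 [-0.19  0.07  1.6  -0.    1.46  1.38]
(0.6, 0, 0.3) 1.57 None
(0.6, 0, 0.3) -1.57 [-0.19  0.07  1.6   0.    1.46 -0.19]
```

```bash
python3 - <<'E'
from h import *
ctrl.move_to([.42,-.3,.34],down(PI))
for tag,p in [("w1",(.58,-.26,.34)),("w2",(.58,-.10,.34)),("w3",(.56,.20,.34)),("w4",(.56,.32,.34))]:
    ctrl.move_to(p,down(PI)); snap(tag)
a=cv2.hconcat([cv2.imread(f"pics/w{i}.png") for i in (3,4)])
cv2.imwrite("pics/w34.png",cv2.resize(a[60:420],(800,225),interpolation=cv2.INTER_AREA))
print(ctrl.observe()["t"])
E
```

```text
4.9333
```

View pics/w1.png

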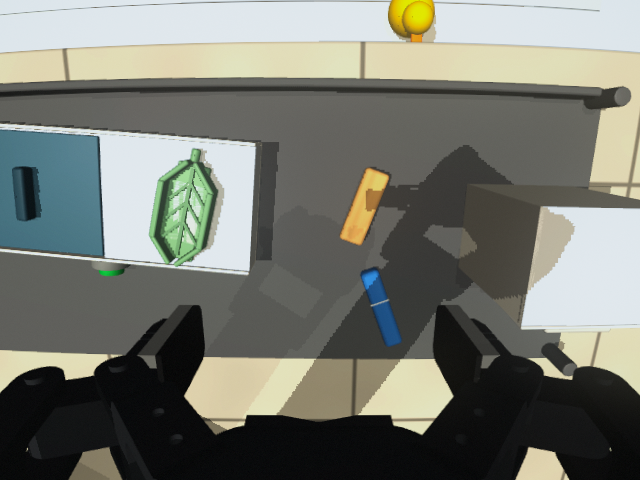

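View pics/w2.png

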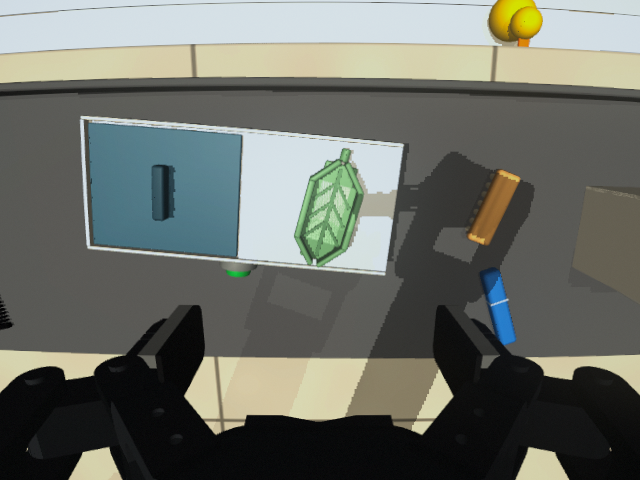

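View pics/w34.png

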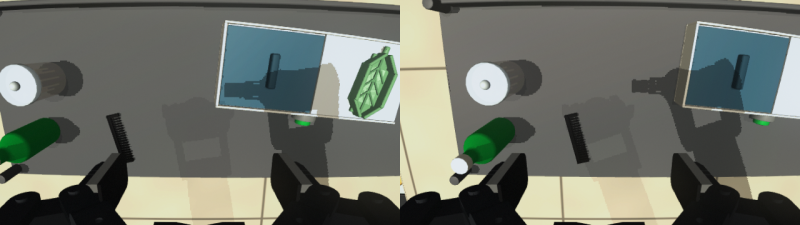

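Viewed 5. w1 and w2 show the wooden nail brush (bristles visible; w1 365,205, w2 495,207), the blue case (381,307; 498,307), the dish with its stalk away from the robot (195,150; 346,150), the lid ridge (24,192; 161,192), and the sanitiser's top corners in w2 at (81,117), (405,144), (386,274) and (88,248). The comb is in the w3/w4 strip, left of centre near (120,137) and (577,137). There is no foot file.

```bash
cat >> h.py <<'E'
HSV={"case":((100,120,50),(120,255,255)),"orange":((8,110,80),(24,255,255)),"dish":((40,40,60),(85,200,255))}
def blob(im,key,roi=None):
    """largest colour blob: minAreaRect (centre,size,angle) and area"""
    m=cv2.inRange(cv2.cvtColor(im,cv2.COLOR_BGR2HSV),*HSV[key])
    if roi: k=np.zeros_like(m); k[roi[1]:roi[3],roi[0]:roi[2]]=255; m&=k
    m=cv2.morphologyEx(m,cv2.MORPH_CLOSE,np.ones((9,9)))
    c=max(cv2.findContours(m,0,2)[0],key=cv2.contourArea); return cv2.minAreaRect(c),cv2.contourArea(c)
def axis_ends(rect):
    b=cv2.boxPoints(rect); e=[(b[i]+b[(i+1)%4])/2 for i in range(4)]
    return (e[0],e[2]) if np.linalg.norm(e[0]-e[2])>np.linalg.norm(e[1]-e[3]) else (e[1],e[3])
E
python3 - <<'E'
from h import *
P={i:wp(f"w{i}") for i in (1,2,3,4)}; I={i:cv2.imread(f"pics/w{i}.png") for i in P}
roi={"case":(300,240,560,360),"orange":(300,150,560,260),"dish":(100,130,420,275)}
for k in roi:
    r={i:blob(I[i],k,roi[k]) for i in (1,2)}
    E=[]
    for i in (1,2): E.append(sorted(axis_ends(r[i][0]),key=lambda e:e[1])); print(k,i,np.round(r[i][0][0]),np.round(r[i][0][1]),np.round(E[-1]).tolist())
    for j in (0,1): print("  end",*tri([(P[1],E[0][j]),(P[2],E[1][j])]))
    print("  ctr",*tri([(P[1],r[1][0][0]),(P[2],r[2][0][0])]))
print("ridge",*tri([(P[1],(24,192)),(P[2],(161,192))]))
print("cornerFarR",*tri([(P[1],(258,142)),(P[2],(405,144))])); print("nearR",*tri([(P[1],(250,272)),(P[2],(386,274))]))
for uv in [(81,117),(405,144),(386,274),(88,248)]: print("corner z.068",on_z(P[2],uv,.068))
for uv in [(20,84),(400,84)]: print("rail top z.048",on_z(P[2],uv,.048))
for i in (3,4): # comb via threshold
    cv2.imwrite(f"pics/c{i}.png",cv2.resize(I[i][220:340,(140 if i==3 else 240):(240 if i==3 else 340)],None,fx=5,fy=5,interpolation=cv2.INTER_CUBIC))
cv2.imwrite("pics/comb.png",cv2.resize(cv2.convertScaleAbs(cv2.hconcat([cv2.imread("pics/c3.png"),cv2.imread("pics/c4.png")]),alpha=1.8),(800,480)))
E
```

```text
case 1 [381. 307.] [80. 18.] [[368.0, 269.0], [394.0, 344.0]]
case 2 [498. 306.] [78. 20.] [[489.0, 268.0], [507.0, 344.0]]
  end [ 0.4865443  -0.32447212  0.01951267] 0.6933976431443741
  end [ 0.37485977 -0.36605577  0.01689341] 0.4893826717514543
  ctr [ 0.43254864 -0.34453677  0.01791947] 0.13389182099786504
orange 1 [363. 206.] [26. 77.] [[378.0, 170.0], [349.0, 242.0]]
orange 2 [493. 207.] [24. 78.] [[510.0, 172.0], [476.0, 243.0]]
  end [ 0.61175495 -0.33156298  0.03071647] 0.0919808906431367
  end [ 0.52512822 -0.29865186  0.03208848] 0.15854259824906988
  ctr [ 0.56919583 -0.31547942  0.03090657] 0.08715670098497844
dish 1 [183. 207.] [ 61. 119.] [[195.0, 148.0], [171.0, 265.0]]
dish 2 [331. 207.] [ 57. 121.] [[347.0, 149.0], [315.0, 266.0]]
  end [ 0.63830076 -0.13191091  0.07570302] 0.00371861840023711
  end [ 0.51344218 -0.09822642  0.08817564] 0.012209376253451632
  ctr [ 0.57716095 -0.11545629  0.08103002] 0.07287198153130924
ridge [0.59370542 0.06934231 0.07388723] 0.5108666732200773
cornerFarR [ 0.64372887 -0.19626815  0.06133309] 0.5170531569944506
nearR [ 0.49624905 -0.18153658  0.06398609] 0.908730100965379
corner z.068 [0.67423003 0.15270794 0.068     ]
corner z.068 [ 0.64327183 -0.19481071  0.068     ]
corner z.068 [ 0.49670189 -0.18084015  0.068     ]
corner z.068 [0.52811135 0.16599512 0.068     ]
rail top z.048 [0.7139874  0.23322071 0.048     ]
rail top z.048 [ 0.7066136 -0.1906756  0.048    ]
```

View pics/comb.png

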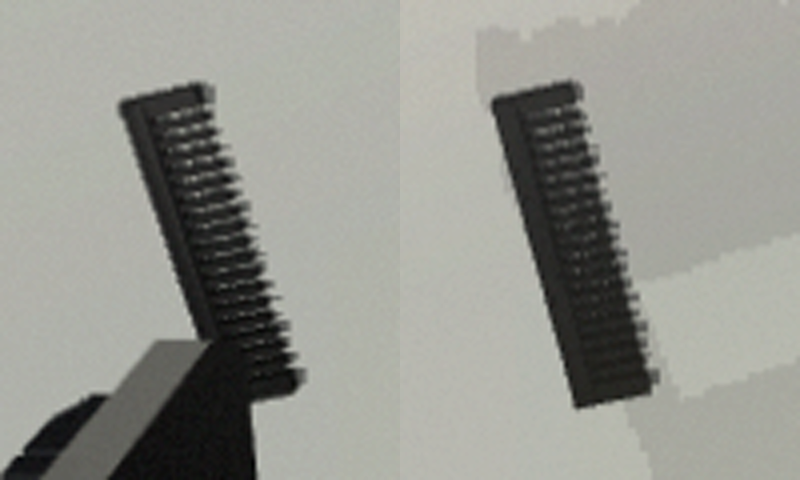

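```bash
python3 - <<'E'
from h import *
P3,P4=wp("w3"),wp("w4")
print([on_z(P4,u,.016)[:2].round(4).tolist() for u in [(263.25,246.25),(284.5,240.5),(303.75,317.5),(284,322)]])
print(tri([(P3,(170,246.25)),(P4,(263.25,246.25))]),tri([(P3,(192.5,241.25)),(P4,(284.5,240.5))]))
print("bottle",on_z(P4,(96,324),.178),"disp",on_z(P4,(139,194),.118))
# dish: pick, carry to the shelf, set down
yaw=-0.263+PI; c=np.array([.5665,-.1126])
ctrl.move_to([*c,.20],down(yaw)); 
print("stop",ctrl.move_straight([*c,.090],vel=.06,f_stop=4)); 
ctrl.grasp(squeeze=40); o=ctrl.observe(); print(o["ee_pos"],o["grip_width"],o["ft_force"])
zg=o["ee_pos"][2]
ctrl.move_straight([*c,.22],vel=.12); o=ctrl.observe(); print("lift",o["grip_width"],o["ft_force"])
snap("w5")
E
```

```text
[[0.4963, 0.3888], [0.5038, 0.3616], [0.3971, 0.3382], [0.3904, 0.3649]]
(array([0.49603753, 0.38905303, 0.01437906]), np.float64(0.21459665000369021)) (array([0.50024959, 0.36270265, 0.00325372]), np.float64(0.2670178216649018))
bottle [0.46709418 0.52199391 0.178     ] disp [0.57737713 0.49447158 0.118     ]
stop False
[ 0.56650589 -0.11259389  0.08997897] -0.00024979560964989115 [-0.01079466  0.36726546 -0.74759346]
lift 7.106082934375822e-05 [-0.76260692  0.30153995 -0.58555605]
```

View pics/w5.png

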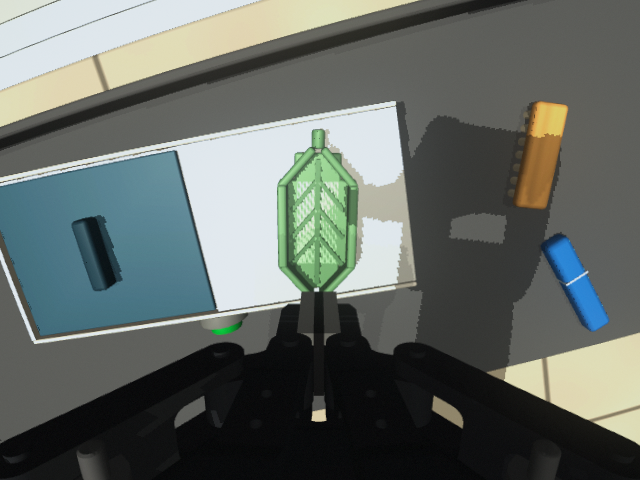

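The dish slipped the grasp: the fingers shut fully, and it is still on the deck at about (318,222) in w5. I'll locate it again from this view.

```bash
python3 - <<'E'
from h import *
P=wp("w5"); o=np.load("pics/w5.npz"); yaw=-.263
ax=np.array([np.cos(yaw),np.sin(yaw)]); ay=np.array([-np.sin(yaw),np.cos(yaw)])
f=lambda p:(np.round(p,4),"rel tool long/lat mm",np.round(1e3*np.array([(p[:2]-o["ee_pos"][:2])@ax,(p[:2]-o["ee_pos"][:2])@ay]),1))
for n,uv in [("tip",(318,293)),("stalkend",(318,130)),("bodyfar",(317,148)),("L far",(278,187)),("L near",(278,258)),("R far",(357,187)),("R near",(357,258))]: print(n,f(on_z(P,uv,.088)))
P1,P2=wp("w1"),wp("w2")
for n,a,b in [("farstalk",(196,150),(347,150)),("tip",(177,265),(313,265))]:
    print(n,tri([(P1,a),(P2,b),(P,(318,130) if n[0]=="f" else (318,293))]))
print(proj(P,[*o["ee_pos"][:2],o["ee_pos"][2]-.025]))
E
```

```text
tip (array([ 0.5185, -0.1   ,  0.088 ]), 'rel tool long/lat mm', array([-49. ,  -0.4]))
stalkend (array([ 0.6373, -0.1319,  0.088 ]), 'rel tool long/lat mm', array([74. , -0.3]))
bodyfar (array([ 0.6255, -0.128 ,  0.088 ]), 'rel tool long/lat mm', array([61.6,  0.4]))
L far (array([ 0.6061, -0.0933,  0.088 ]), 'rel tool long/lat mm', array([33.9, 28.9]))
L near (array([ 0.5542, -0.0779,  0.088 ]), 'rel tool long/lat mm', array([-20.3,  30.3]))
R far (array([ 0.5912, -0.1489,  0.088 ]), 'rel tool long/lat mm', array([ 33.9, -28.7]))
R near (array([ 0.5385, -0.1363,  0.088 ]), 'rel tool long/lat mm', array([-20.2, -30.2]))
farstalk (array([ 0.63715975, -0.13213928,  0.07495925]), np.float64(0.35269491477502235))
tip (array([ 0.50685373, -0.09634266,  0.06322521]), np.float64(1.4004900703478962))
[317.1338232  282.53732008]
```

The dish centre is about 6 mm further out than I used, and the open fingers sat too high. I'll touch the deck with them to calibrate the height, then grip lower.

```bash
python3 - <<'E'
from h import *
yaw=-0.263+PI; c=np.array([.5665,-.1126])+.007*np.array([np.cos(-.263),np.sin(-.263)])
ctrl.move_straight([*c,.12],vel=.12)
s=ctrl.move_straight([*c,.070],vel=.03,f_stop=2.5); o=ctrl.observe(); print("stop",s,o["ee_pos"],o["ft_force"])
z=o["ee_pos"][2]
ctrl.move_straight([*c,z+.007],vel=.03)
ctrl.grasp(squeeze=40); o=ctrl.observe(); print(o["ee_pos"],o["grip_width"],o["ft_force"])
if o["grip_width"]>.05:
    ctrl.move_straight([*c,.20],vel=.10); o=ctrl.observe(); print("lift",o["grip_width"],o["ft_force"])
    im=snap("w6")
E
```

```text
stop False [ 0.57339653 -0.11448069  0.07021316] [-0.79183918  0.64529963  0.79353397]
[ 0.57309515 -0.11436935  0.07702717] 8.193370668565528e-05 [-1.09262524 -0.09661852 -0.59863652]
```

```bash
python3 - <<'E'
from h import *
a=snap("w6"); s=ctrl.grab_frame("side"); c=ctrl.grab_frame("scene")
x=cv2.resize(s[130:370,230:470],(400,400)); y=cv2.resize(c[180:340,200:420],(400,291))
y=cv2.copyMakeBorder(y,0,109,0,0,0)
cv2.imwrite("pics/v6.png",cv2.vconcat([cv2.hconcat([x,y]),cv2.resize(a[:,:],(267,200)) if 0 else cv2.copyMakeBorder(cv2.resize(a,(267,200)),0,0,0,533,0)]))
E
```

```text
(no output)
```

View pics/v6.png

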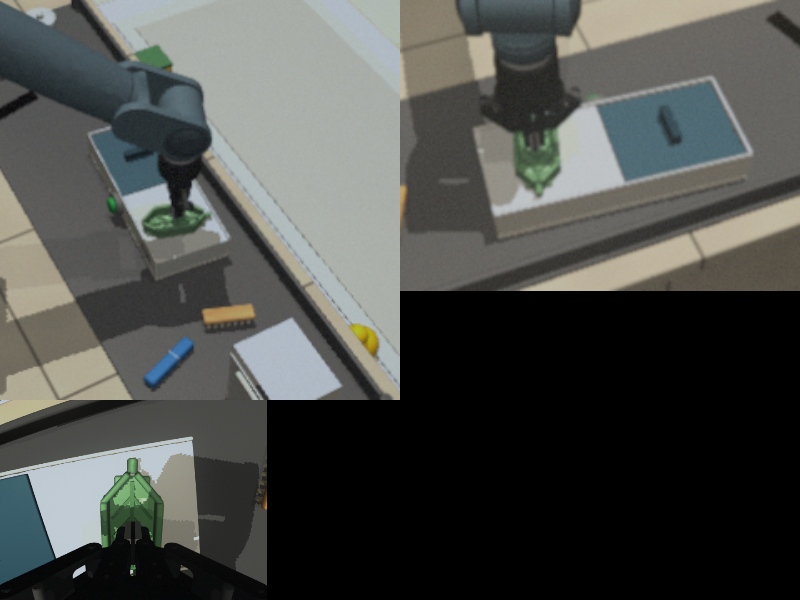

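```bash
python3 - <<'E'
from h import *
P=wp("w5"); o=np.load("pics/w5.npz"); R=R_tool(o["tcp_rot"]); 
for x in (-.011,0,.011):
  for z in (0,.0425):
    print(x,z,[(int(1e3*y),*np.round(proj(P,o["ee_pos"]+R@[x,y,z])).astype(int)) for y in (-.02,-.01,0,.006,.012,.025)])
print(o["tcp_rot"],ctrl.observe()["tcp_rot"])
E
```

```text
-0.011 0 [(-20, np.int64(317), np.int64(298)), (-10, np.int64(317), np.int64(288)), (0, np.int64(317), np.int64(279)), (6, np.int64(317), np.int64(274)), (12, np.int64(317), np.int64(270)), (25, np.int64(317), np.int64(261))]
-0.011 0.0425 [(-20, np.int64(431), np.int64(298)), (-10, np.int64(424), np.int64(288)), (0, np.int64(418), np.int64(279)), (6, np.int64(414), np.int64(274)), (12, np.int64(411), np.int64(270)), (25, np.int64(405), np.int64(261))]
0 0 [(-20, np.int64(317), np.int64(325)), (-10, np.int64(317), np.int64(313)), (0, np.int64(317), np.int64(303)), (6, np.int64(317), np.int64(298)), (12, np.int64(317), np.int64(293)), (25, np.int64(317), np.int64(283))]
0 0.0425 [(-20, np.int64(429), np.int64(324)), (-10, np.int64(422), np.int64(313)), (0, np.int64(416), np.int64(303)), (6, np.int64(413), np.int64(298)), (12, np.int64(410), np.int64(293)), (25, np.int64(404), np.int64(283))]
0.011 0 [(-20, np.int64(317), np.int64(351)), (-10, np.int64(317), np.int64(338)), (0, np.int64(317), np.int64(327)), (6, np.int64(317), np.int64(321)), (12, np.int64(317), np.int64(315)), (25, np.int64(317), np.int64(303))]
0.011 0.0425 [(-20, np.int64(426), np.int64(350)), (-10, np.int64(420), np.int64(338)), (0, np.int64(414), np.int64(326)), (6, np.int64(411), np.int64(320)), (12, np.int64(408), np.int64(315)), (25, np.int64(402), np.int64(303))]
[-1.57106504e+00 -2.01036003e-03  2.87859537e+00] [-1.57083356e+00 -2.56002068e-04  2.87860587e+00]
```

```bash
python3 - <<'E'
import cv2
a=cv2.imread("pics/w5.png")[230:430,200:440]; b=cv2.imread("pics/w1.png")[280:400,100:340]
cv2.imwrite("pics/tips.png",cv2.convertScaleAbs(cv2.hconcat([cv2.resize(a,(480,400)),cv2.resize(b,(320,160),dst=None) if 0 else cv2.copyMakeBorder(cv2.resize(b,(320,160)),0,240,0,0,0)]),alpha=1.6))
E
```

```text
(no output)
```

View pics/tips.png

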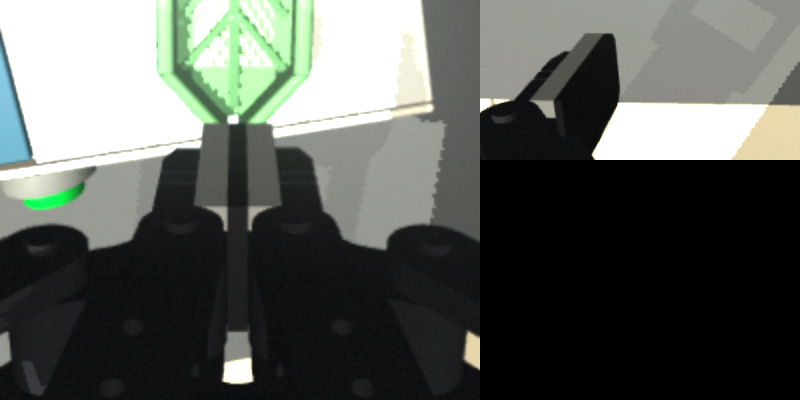

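Viewed 9. By the calibration, the shut pads' tips in w5 (v≈291) sit about 13 mm *behind* the stated TCP, not 25 mm ahead. That fits both misses. I'll check it by touching the bare shelf, first shut and then open.

```bash
python3 - <<'E'
from h import *
p=ctrl.observe()["ee_pos"]
ctrl.move_straight([p[0],p[1],.16],vel=.12)
c=[.41,-.06]
ctrl.move_to([*c,.10],down(PI)); 
for op in (0,1):
    if op: ctrl.gripper_open()
    f0=ctrl.observe()["ft_force"]
    s=ctrl.move_straight([*c,-.02],vel=.03,f_stop=3); o=ctrl.observe(); print("open" if op else "shut",s,o["ee_pos"],o["ft_force"]-f0,o["grip_width"])
    ctrl.move_straight([*c,.08],vel=.1)
print(o["t"])
E
```

```text
shut True [ 0.4100523  -0.0600373  -0.00399911] [-1.46398801  0.4769667   5.90580112] 2.0525323487313533e-05
open True [ 0.41004943 -0.06004405 -0.01716183] [-0.62450615  0.84884138  6.73690793] 0.08506866462931913
23.475
```

Confirmed: the tips are 12 mm behind the TCP when shut and 25 mm behind when open. I'll redo the dish.

```bash
cat >> h.py <<'E'
def tip_off(w): # tip height above TCP (tool down) at opening w; measured 12 mm shut, 25 mm open
    L=.076; return .012+L-np.sqrt(L*L-(w/2)**2)
def st(msg=""):
    o=ctrl.observe(); print(msg,"t%.1f"%o["t"],o["ee_pos"].round(4),"w%.4f"%o["grip_width"],o["ft_force"].round(1)); return o
E
python3 - <<'E'
from h import *
yaw=-0.263+PI; c=np.array([.5665,-.1126])+.007*np.array([np.cos(-.263),np.sin(-.263)])
ctrl.gripper_open()
ctrl.move_to([*c,.12],down(yaw)); 
z=.067-tip_off(.06)
print("stop",ctrl.move_straight([*c,z],vel=.06,f_stop=5)); 
ctrl.grasp(squeeze=40); o=st("grip"); zg=o["ee_pos"][2]
if o["grip_width"]>.05:
    ctrl.move_straight([*c,.16],vel=.12); st("lift")
    d=[.58,.27]
    ctrl.move_to([*d,.16],down(PI)); ctrl.move_straight([*d,zg-.046],vel=.1)
    st("above"); print(ctrl.move_straight([*d,zg-.060],vel=.02,f_stop=3)); st("down")
    ctrl.gripper_open(); ctrl.move_straight([*d,.16],vel=.12)
    st()
E
```

```text
stop False
grip t27.2 [ 0.5738 -0.1145  0.0495] w0.0593 [-1.1  0.7  2.1]
lift t28.3 [ 0.5725 -0.1141  0.1588] w0.0595 [-0.7 -0.5 -0.7]
above t31.5 [0.5806 0.2702 0.0043] w0.0594 [ 0.6 -0.  -1.8]
True
down t32.0 [ 0.5801  0.27   -0.0065] w0.0592 [0.4 1.4 2.8]
 t33.9 [0.5794 0.2698 0.1588] w0.0853 [-0.7 -0.6 -0.1]
```

```bash
python3 - <<'E'
from h import *
for tag,y in (("w8",.15),("w7",.03)):
    ctrl.move_to([.56,y,.30],down(PI)); snap(tag)
a=cv2.vconcat([cv2.imread("pics/w7.png")[20:310],cv2.imread("pics/w8.png")[20:310]])
cv2.imwrite("pics/w78.png",a); print(a.shape)
E
```

```text
(580, 640, 3)
```

View pics/w78.png

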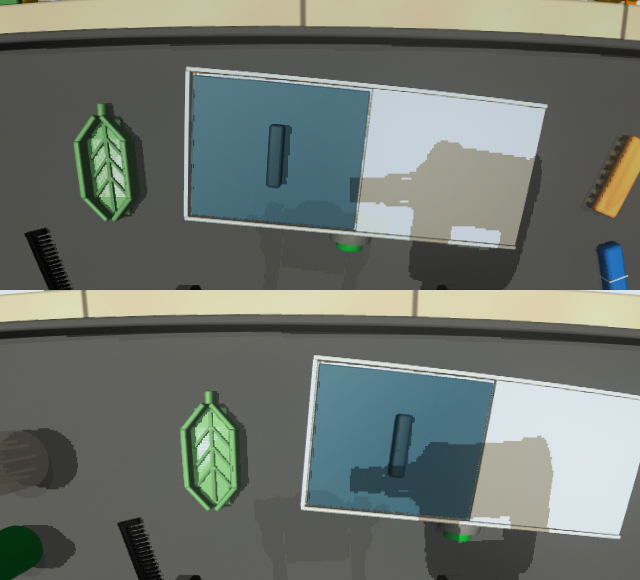

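Viewed 10. The dish stands upright on the shelf (w7 107,188). The lid is seated, with the ridge top centre at w7 (275,176) and w8 (402,175). Sanitiser corners in w7 are (186,88), (546,125), (516,268) and (185,239).

```bash
cat >> h.py <<'E'
def san_fit(obs,z=.068,x0=(.585,-.014,-.09)):
    """planar pose of the sanitiser from top-corner pixels: list of (P,uv,(lx,ly))"""
    def f(q):
        c,s=np.cos(q[2]),np.sin(q[2])
        return np.concatenate([proj(P,[q[0]+c*l[0]-s*l[1],q[1]+s*l[0]+c*l[1],z])-uv for P,uv,l in obs])
    r=least_squares(f,x0); return r.x,np.sqrt(np.mean(r.fun**2))
def S(q,l): # sanitiser frame -> world xy
    c,s=np.cos(q[2]),np.sin(q[2]); return np.array([q[0]+c*l[0]-s*l[1],q[1]+s*l[0]+c*l[1]])
E
python3 - <<'E'
from h import *
P7,P8=wp("w7"),wp("w8"); a,b=.075,.175
o7=[(P7,(186,88),(a,b)),(P7,(546,125),(a,-b)),(P7,(516,268),(-a,-b)),(P7,(185,239),(-a,b))]
o8=[(P8,(315,87),(a,b)),(P8,(303,239),(-a,b))]
for z in (.062,.068): q,e=san_fit(o7+o8,z); print(z,q,e)
print("ridge tri",tri([(P7,(275,176)),(P8,(402,175))]),"expected",S(q,(0,.084)))
print([ (P,on_z(P_,u,.082)) for P,P_,u in (("7",P7,(275,176)),("8",P8,(402,175)))])
for u in (60,300,580): print("rail",on_z(P7,(u,60),.048))
E
```

```text
0.062 [ 0.58511315 -0.01388078 -0.08941323] 1.0663525304579093
0.068 [ 0.58530015 -0.01362934 -0.08974013] 1.7591163368302927
ridge tri (array([0.59376465, 0.07055385, 0.08110845]), np.float64(0.5163929329501278)) expected [0.59282821 0.07003265]
[('7', array([0.59332858, 0.07045447, 0.082     ])), ('8', array([0.59436239, 0.07075965, 0.082     ]))]
rail [0.70744249 0.28693135 0.048     ]
rail [0.70166669 0.0474199  0.048     ]
rail [ 0.70790992 -0.23077248  0.048     ]
```

```bash
python3 - <<'E'
from h import *
q=np.array([.5852,-.0137,-.0895]); np.save("q.npy",q); yaw=q[2]+PI
c=np.array([.5935,.0704]); ey=np.array([-np.sin(q[2]),np.cos(q[2])])
ctrl.move_to([*c,.12],down(yaw))
z=.067-tip_off(.014)
print("stop",ctrl.move_straight([*c,z],vel=.06,f_stop=5))
ctrl.grasp(squeeze=50); o=st("grip")
if o["grip_width"]>.01:
    ctrl.move_straight([*c,z+.008],vel=.04); st("lift")
    d=c-.174*ey
    print("jam",ctrl.move_straight([*d,z+.008],vel=.08,f_stop=10)); o=st("slid")
    print(ctrl.move_straight([*o["ee_pos"][:2],z+.004],vel=.02,f_stop=3)); st("down")
    ctrl.gripper_open(); ctrl.move_straight([*o["ee_pos"][:2],.30],vel=.15)
    ctrl.move_to([.56,-.06,.30],down(PI)); snap("w9"); st()
E
```

```text
stop False
grip t38.0 [0.5937 0.0704 0.0549] w0.0129 [-0.8 -0.8  2.4]
lift t38.4 [0.5936 0.0704 0.0629] w0.0128 [-0.  -1.7 -1.5]
jam False
slid t40.7 [ 0.5779 -0.1026  0.0626] w0.0128 [-0.4  0.8 -1.3]
True
down t40.9 [ 0.5784 -0.1027  0.0609] w0.0123 [-0.  -0.2  4.3]
 t43.7 [ 0.5598 -0.0596  0.2996] w0.0852 [-0.2 -0.4  0.2]
```

View pics/w9.png

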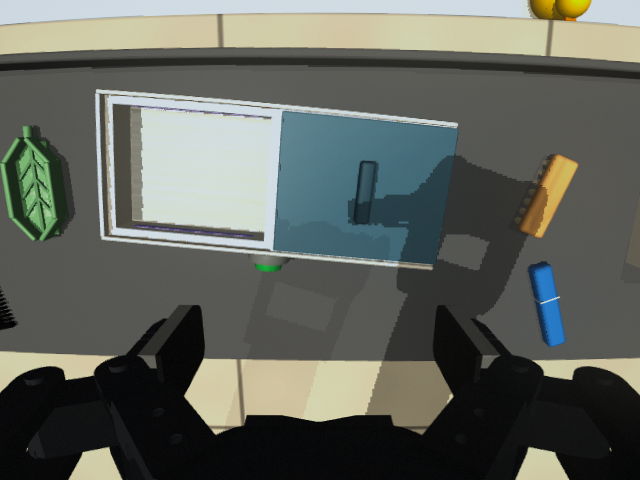

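Viewed 11. The lid is parked on the deck (ridge 366,192) and the chamber is open. Next I'll look again with the wrist camera for the nail brush, place it, and push it to the chamber's +y end.

```bash
cat >> h.py <<'E'
def look_item(key,guess,z,tag):
    ctrl.move_to([guess[0]-.05,guess[1],.28],down(PI)); ctrl.hold(.2)
    im=snap(tag); P=wp(tag); u=proj(P,[*guess,z]); r=[int(max(0,v)) for v in (u[0]-110,u[1]-110,u[0]+110,u[1]+110)]
    rect,area=blob(im,key,r); e=[on_z(P,p,z)[:2] for p in axis_ends(rect)]
    d=e[0]-e[1]; d=d if d[0]>0 else -d; c=(e[0]+e[1])/2
    print(key,"centre",c.round(4),"len %.4f yaw %.3f"%(np.linalg.norm(d),np.arctan2(d[1],d[0])),np.round(rect[1])); return c,np.arctan2(d[1],d[0])
def pick(c,yaw,tipz,w):
    ctrl.gripper_open(); ctrl.move_to([*c,.12],down(yaw+PI))
    z=tipz-tip_off(w); s=ctrl.move_straight([*c,z],vel=.08,f_stop=5)
    ctrl.grasp(squeeze=40); o=st(f"grip stop={s}")
    if abs(o["grip_width"]-w)>.006: raise SystemExit("bad grip")
    ctrl.move_straight([*c,.15],vel=.15); o=st("lift")
    if abs(o["grip_width"]-w)>.006: raise SystemExit("lost")
    return z
def place(q,l,zpick,dz=.012):
    """set the held item on the chamber floor (12 mm above the plate) at sanitiser xy l"""
    p=S(q,l); yaw=q[2]+PI
    ctrl.move_to([*p,.15],down(yaw)); o=st("above"); ctrl.move_straight([*p,zpick+dz+.008],vel=.1)
    s=ctrl.move_straight([*p,zpick+dz-.003],vel=.02,f_stop=2); st(f"down stop={s}")
    ctrl.gripper_open(); ctrl.move_straight([*p,.15],vel=.15)
def push(q,y0,y1,tipz,f=4):
    """shut fingers, push along sanitiser y from y0 to y1 at x=0"""
    a,b=S(q,(0,y0)),S(q,(0,y1)); z=tipz-.012
    ctrl.grasp(squeeze=40); ctrl.move_to([*a,.15],down(q[2]+PI)); ctrl.move_straight([*a,z],vel=.1,f_stop=5)
    s=ctrl.move_straight([*b,z],vel=.05,f_stop=f); st(f"push stop={s}")
    c=S(q,(0,y1-.01*np.sign(y1-y0))); ctrl.move_straight([*c,z],vel=.08); ctrl.move_straight([*c,.15],vel=.15)
E
python3 - <<'E'
from h import *
q=np.load("q.npy"); P=wp("w9"); a,b=.075,.175
print(san_fit([(P,(97,91),(a,b)),(P,(458,123),(a,-b)),(P,(433,269),(-a,-b)),(P,(103,239),(-a,b))],.066))
c,y=look_item("orange",(.569,-.316),.031,"b1")
zp=pick(c,y,.019,.030)
place(q,(0,.098),zp)
push(q,.055,.123,.024)   # finger pair half-thickness about 9 mm -> brush centre about .146
E
```

```text
(array([ 0.58497947, -0.01378282, -0.08916879]), np.float64(0.8953141363061458))
orange centre [ 0.5684 -0.3152] len 0.0920 yaw -0.361 [30. 92.]
grip stop=False t48.0 [ 0.5686 -0.3154  0.0058] w0.0289 [0.6 0.8 2. ]
lift t49.1 [ 0.5677 -0.3146  0.1485] w0.0289 [-0.5  0.1 -0.6]
above t50.6 [0.5943 0.0829 0.15  ] w0.0290 [ 0.7  0.3 -0.3]
down stop=True t52.5 [0.5941 0.0839 0.0177] w0.0290 [0.  0.5 5.3]
push stop=True t57.9 [0.5957 0.1074 0.0116] w0.0002 [-0.4 -0.4 -0.2]
```

```bash
cat >> h.py <<'E'
HSV["comb"]=((0,0,0),(180,255,34))
E
python3 - <<'E'
from h import *
ctrl.gripper_open()
c,y=look_item("comb",(.447,.3634),.013,"k1")
im=cv2.imread("pics/k1.png"); P=wp("k1"); u=proj(P,[.447,.3634,.013]); print(u)
x0,y0=int(u[0])-80,max(0,int(u[1])-110); cv2.imwrite("pics/k1c.png",cv2.resize(cv2.convertScaleAbs(im[y0:y0+220,x0:x0+160],alpha=1.8),None,fx=2.5,fy=2.5))
print(x0,y0)
E
```

```text
comb centre [0.4462 0.3654] len 0.1094 yaw 0.234 [105.  25.]
[316.72895252 156.93207944]
236 46
```

View pics/k1c.png

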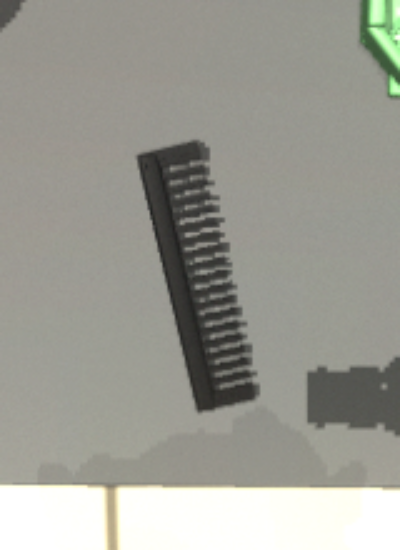

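Viewed 12. The comb is where it was (crop centre is pixel 316,156 in k1), clear of the bottle and dispenser. Picking it now.

```bash
python3 - <<'E'
from h import *
q=np.load("q.npy")
zp=pick(np.array([.4467,.364]),.225,.0105,.026)
place(q,(0,.067),zp)
push(q,.102,.045,.0235)
ctrl.move_to([.53,.06,.28],down(PI)); snap("c5")
cv2.imwrite("pics/c5c.png",cv2.convertScaleAbs(cv2.resize(cv2.imread("pics/c5.png")[40:300,120:520],(800,520)),alpha=1.2))
E
```

```text
grip stop=False t64.8 [ 0.447   0.3642 -0.0023] w0.0242 [-0.5  0.   2. ]
lift t66.0 [0.4459 0.3636 0.1487] w0.0248 [ 0.1 -0.8 -0.5]
above t67.3 [0.5908 0.054  0.1498] w0.0243 [-0.3  0.4  0.2]
down stop=True t69.2 [0.5914 0.053  0.0097] w0.0246 [-1.  -0.8  4.7]
push stop=False t74.8 [0.5891 0.0313 0.0114] w-0.0003 [ 0.2 -0.3  0.1]
```

View pics/c5c.png

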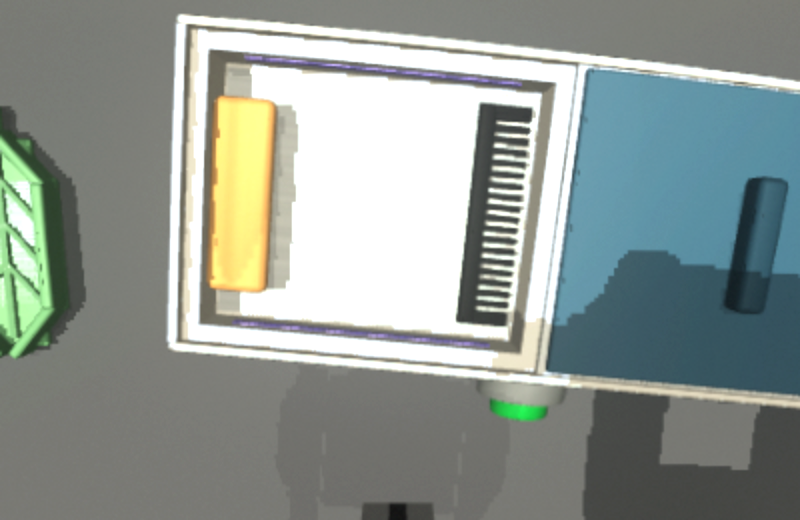

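Viewed 13. The nail brush lies against the left wall and the comb against the right, both flat, with the middle free. Now the case.

```bash
python3 - <<'E'
from h import *
q=np.load("q.npy")
ctrl.gripper_open()
c,y=look_item("case",(.4325,-.3445),.021,"s1")
zp=pick(c,y,.0175,.024)
place(q,(0,.074),zp)
ctrl.move_to([.53,.0,.28],down(PI)); snap("c6"); st()
im=cv2.imread("pics/c6.png")
cv2.imwrite("pics/c6c.png",cv2.convertScaleAbs(cv2.resize(im[40:300,80:560],(800,433)),alpha=1.2))
E
```

```text
case centre [ 0.4316 -0.3448] len 0.1121 yaw 0.363 [109.  24.]
grip stop=False t82.5 [ 0.4317 -0.345   0.0048] w0.0228 [ 0.3 -0.5  1.4]
lift t83.6 [ 0.431  -0.3441  0.1487] w0.0228 [-0.6 -0.2 -0.9]
above t85.2 [0.5918 0.0592 0.1498] w0.0233 [ 0.2 -0.2 -0.4]
down stop=True t87.1 [0.592  0.06   0.0168] w0.0231 [-0.9 -0.5  3.6]
 t89.5 [5.293e-01 5.000e-04 2.773e-01] w0.0854 [-0.   0.7 -1.3]
```

View pics/c6c.png

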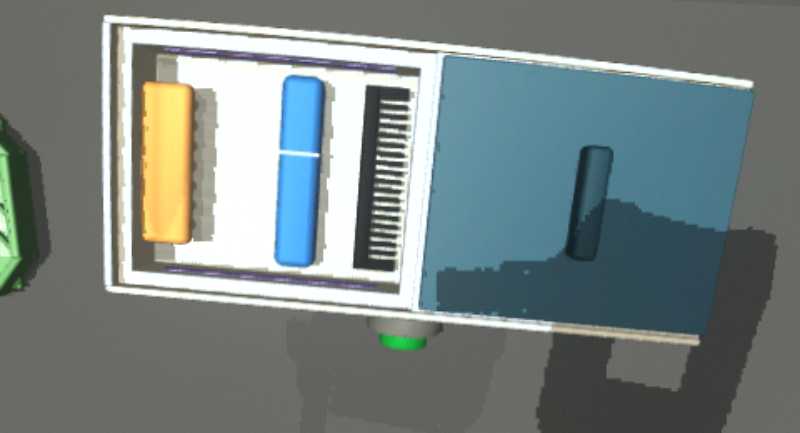

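Viewed 14. All three lie flat in the chamber, below rim level, and the lid ridge is at (434,162) in full-picture pixels. I'll refit the pose, then close the lid.

```bash
python3 - <<'E'
from h import *
q=np.load("q.npy"); P=wp("c6"); a,b=.075,.175
print(san_fit([(P,(142.4,49.6),(a,b)),(P,(531.2,91),(a,-b)),(P,(498.8,245.2),(-a,-b)),(P,(143,214),(-a,b))],.066), "ridge",on_z(P,(434,161.8),.086))
z=.067-tip_off(.014); c=np.array([.5936,.0704]); d=np.array([.5781,-.1027])
ctrl.gripper_open(); ctrl.move_to([*d,.14],down(q[2]+PI))
print("stop",ctrl.move_straight([*d,z+.006],vel=.06,f_stop=5))
ctrl.grasp(squeeze=50); o=st("grip")
if o["grip_width"]<.01: raise SystemExit
ctrl.move_straight([*d,z+.008],vel=.04); st("lift")
print("jam",ctrl.move_straight([*c,z+.008],vel=.08,f_stop=8)); st("slid")
s=ctrl.move_straight([*c,z-.002],vel=.02,f_stop=3); st(f"down {s} target seat z={z:.4f}")
E
```

```text
(array([ 0.58526953, -0.01196009, -0.09412938]), np.float64(1.3353244050380229)) ridge [ 0.57825263 -0.10176613  0.086     ]
stop False
grip t92.6 [ 0.5783 -0.1028  0.0609] w0.0128 [0.2 0.4 0.6]
lift t92.8 [ 0.5779 -0.1026  0.0625] w0.0129 [ 0.2  0.5 -1.5]
jam False
slid t95.1 [0.5936 0.0701 0.0627] w0.0125 [-0.8 -0.6 -1.7]
down True target seat z=0.0547 t95.4 [0.594  0.0703 0.0595] w0.0127 [0.  0.5 3.9]
```

```bash
python3 - <<'E'
from h import *
q=np.load("q.npy"); z=.067-tip_off(.014); c=np.array([.5936,.0704])
ex=np.array([np.cos(q[2]),np.sin(q[2])]); ey=np.array([-np.sin(q[2]),np.cos(q[2])])
for dx,dy,dw in [(0,.002,0),(0,.0035,0),(.001,.002,-.004),(0,.002,.006),(0,.003,-.01),(0,-.0015,0)]:
    p=c+dx*ex+dy*ey
    ctrl.move_straight([*p,z+.0065],vel=.03,attitude=down(q[2]+PI+dw))
    s=ctrl.move_straight([*p,z-.001],vel=.02,f_stop=4); o=st(f"{dx,dy,dw} {s}")
    if o["ee_pos"][2]<z+.0012: print("seated"); break
E
```

```text
(0, 0.002, 0) True t96.0 [0.5936 0.0724 0.0549] w0.0126 [ 0.2 -0.2  3.6]
seated
```

Seated at grip height .0549, the same as the original. I'll release, probe the ridge height, then square the sanitiser against the rail with both open fingers straddling the button.

```bash
python3 - <<'E'
from h import *
p=ctrl.observe()["ee_pos"]
ctrl.gripper_open(); ctrl.move_straight([p[0],p[1],.11],vel=.1)
ctrl.grasp(squeeze=40)
s=ctrl.move_straight([p[0],p[1],.062],vel=.02,f_stop=4); o=st(f"ridge {s}"); print("ridge top z %.4f (seated .082)"%(o["ee_pos"][2]+.012))
ctrl.move_straight([p[0],p[1],.16],vel=.1)
ctrl.gripper_open()
b=[.42,-.008]; ctrl.move_to([*b,.14],down(PI-.0175)); ctrl.move_straight([*b,-.002],vel=.12,f_stop=6); st("start")
s=ctrl.move_straight([.66,-.008-.24*.0175,-.002],vel=.04,f_stop=9); st(f"pushed {s}")
ctrl.hold(.3); o=st()
ctrl.move_straight([.42,-.008,-.002],vel=.15); ctrl.move_straight([.42,-.008,.12],vel=.15)
ctrl.move_to([.53,-.02,.28],down(PI)); snap("r1"); st()
cv2.imwrite("pics/r1c.png",cv2.convertScaleAbs(cv2.imread("pics/r1.png")[0:310],alpha=1.3))
E
```

```text
ridge True t100.0 [0.5936 0.0724 0.0701] w0.0001 [-1.1  0.7  4.6]
ridge top z 0.0821 (seated .082)
start t104.0 [ 0.4207 -0.0082 -0.0014] w0.0852 [0.4 0.5 0.2]
pushed True t107.1 [ 0.5402 -0.0103 -0.0026] w0.0853 [ 0.1 -0.2  0. ]
 t107.4 [ 0.5376 -0.0098 -0.0039] w0.0850 [ 0.2 -0.8  0.7]
 t110.1 [ 0.5283 -0.0196  0.2771] w0.0855 [-0.   0.7  0. ]
```

View pics/r1c.png

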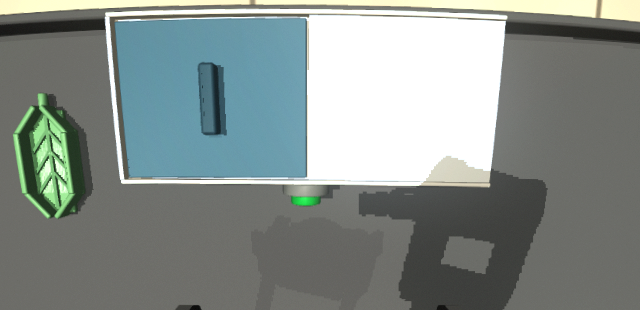

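Viewed 15. The sanitiser is square along the rail with the lid seated. The button is at (306,200) and the top corners at (106,13), (507,15), (490,186) and (124,184). Now I'll press with the shut fingers, stepping on force.

```bash
python3 - <<'E'
from h import *
P=wp("r1"); a,b=.075,.175
q,e=san_fit([(P,(106,13),(a,b)),(P,(507,15),(a,-b)),(P,(490,186),(-a,-b)),(P,(124,184),(-a,b))],.066,(.63,-.01,-.0)); print(q,e)
np.save("q2.npy",q); bt=S(q,(-.093,0)); print("button",bt, on_z(P,(306,203),.044))
yaw=q[2]+PI; n=np.array([np.cos(q[2]),np.sin(q[2])]); z=.018
ctrl.grasp(squeeze=40)
s0=bt-n*.050; ctrl.move_to([*s0,.14],down(yaw)); ctrl.move_straight([*s0,z],vel=.1,f_stop=6)
ctrl.move_straight([*(bt-n*.024),z],vel=.05); ctrl.hold(.3); f0=ctrl.observe()["ft_force"]@[*n,0]
held=0
for k in range(1,40):
    ctrl.move_straight([*(bt-n*(.024-.001*k)),z],vel=.02)
    o=ctrl.observe(); f=f0-o["ft_force"]@[*n,0]; d=(o["ee_pos"][:2]-bt)@n
    print(k,"%.1f N, finger face at %.1f mm past button face"%(f,1e3*(d+.011)))
    if f>12: break
for i in range(7):
    ctrl.hold(.2); o=ctrl.observe(); print("hold %.1f %.4f"%(f0-o["ft_force"]@[*n,0],(o["ee_pos"][:2]-bt)@n+.011))
E
```

```text
[ 0.62958146 -0.00929059 -0.00535021] 0.8786305974223221
button [ 0.53658279 -0.00879303] [ 0.53355676 -0.00790969  0.044     ]
1 -0.1 N, finger face at -11.9 mm past button face
2 -0.1 N, finger face at -10.9 mm past button face
3 -1.2 N, finger face at -9.9 mm past button face
4 0.2 N, finger face at -8.9 mm past button face
5 0.4 N, finger face at -7.9 mm past button face
6 -0.1 N, finger face at -6.9 mm past button face
7 0.2 N, finger face at -5.9 mm past button face
8 -0.7 N, finger face at -5.0 mm past button face
9 0.5 N, finger face at -4.1 mm past button face
10 1.6 N, finger face at -3.3 mm past button face
11 2.7 N, finger face at -2.3 mm past button face
12 3.9 N, finger face at -1.3 mm past button face
13 3.5 N, finger face at -0.3 mm past button face
14 5.2 N, finger face at 0.8 mm past button face
15 5.6 N, finger face at 1.8 mm past button face
16 8.3 N, finger face at 1.9 mm past button face
17 12.9 N, finger face at 1.9 mm past button face
hold 13.0 0.0019
hold 14.0 0.0019
hold 13.1 0.0019
hold 13.1 0.0019
hold 14.7 0.0019
hold 14.0 0.0019
hold 14.5 0.0019
```

The button's spring travel is about 6 mm, ending in a hard stop. I held it there at 13–14 N for about 1.4 s, with the sanitiser braced. Now I'll retreat and do a last check.

```bash
python3 - <<'E'
from h import *
q=np.load("q2.npy"); n=np.array([np.cos(q[2]),np.sin(q[2])]); p=ctrl.observe()["ee_pos"]
ctrl.move_straight([*(p[:2]-.06*n),p[2]],vel=.08); ctrl.move_straight([*(p[:2]-.06*n),.2],vel=.15)
ctrl.move_to([.50,-.02,.34],down(PI)); w=snap("f1")
ctrl.move_to([.25,-.5,.3],down(PI)); s=ctrl.grab_frame("scene"); st()
cv2.imwrite("pics/f.png",cv2.vconcat([w[0:300],cv2.convertScaleAbs(cv2.resize(s[130:400,40:580],(640,300)),alpha=1.2)]))
E
```

```text
t124.5 [ 0.2508 -0.4995  0.3002] w-0.0002 [-0.2 -0.9 -0.3]
```

View pics/f.png

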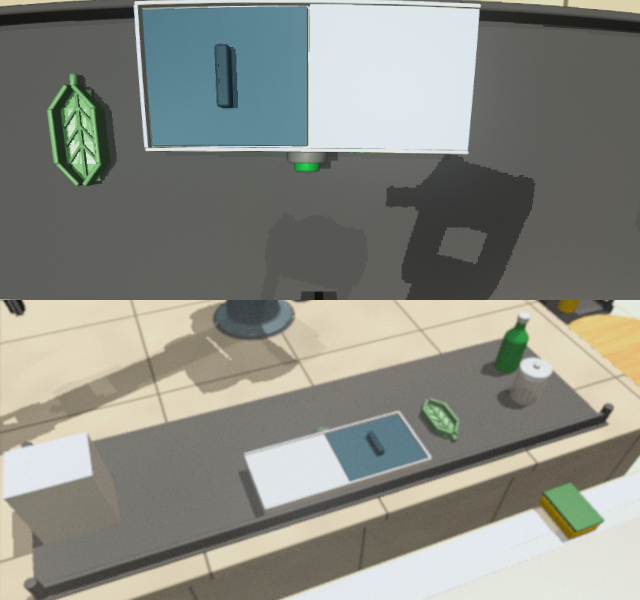

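The last picture shows the sanitiser closed and parallel along the rail, the dish upright, and the bottle and dispenser standing. I'll compare the bystanders numerically with the first scene picture, then sign off.

```bash
python3 - <<'E'
from h import *
a=cv2.imread("pics/scene0.png")[135:230,450:510].astype(int); b=ctrl.grab_frame("scene")[135:230,450:510].astype(int)
d=abs(a-b); print("bystander region mean/99.5pct diff",d.mean(),np.percentile(d,99.5))
ctrl.sign_off(); st("signed")
E
```

```text
bystander region mean/99.5pct diff 2.30953216374269 11.0
the job is handed in; nothing more can be done
the job is handed in; nothing more can be done
```

The job is done and handed in at about 125 s. The comb, nail brush and toothbrush case are in the closed sanitiser, which stands square against the rail. There was no foot file in the scene.

**What I did**
- I moved the leaf dish upright onto the bare shelf and slid the lid onto the deck.
- I laid the three things flat in the chamber, then slid the lid back until it dropped into its recess.
- I pushed the sanitiser square against the rail and pressed the green button only after the lid was shut.

**Last checks**
- **Lid:** the ridge top probed at 82.1 mm, against 82 mm for a seated lid.
- **Button:** about 6 mm of spring travel to a hard stop, held at 13–14 N for about 1.4 s with the sanitiser braced.
- **Final picture:** the sanitiser is shut and parallel to the rail, and the dish is upright.
- **Swab dispenser and shampoo:** their area of the scene picture is unchanged from the start, to within image noise.

**What failed or disagreed**
- **Finger geometry:** the fingertips turned out to be 12 mm (shut) to 25 mm (open) behind the stated TCP, not 25 mm ahead. My first dish grasp closed on air because of this. On a second try I also forgot to reopen the gripper, so the shut fingers went down into the dish. I then calibrated by touching the shelf; the dish did not appear to have moved.
- **Lid drop:** the first attempt caught about 5 mm high. Moving it 2 mm along +y seated it.
- **Squareness:** the camera fit gives the sanitiser's angle as -0.3°, while a rough reading of the rail gave about -1°. I relied on the two-finger push and the firm braced stop for the contact with the rail.

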